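# Set an angle gauge on a TV bracket's pivot stud and hold it on the mark

## Task

The tilt stop of this TV bracket is about to be scribed: draw the yellow angle gauge straight up out of its slot in the board rack by its black top grip, and rest its foot level across the raised seam on the bracket's pivot stud, parallel to the grey cheek plate. Then rock the gauge on the seam until its black swinging pointer settles on the red mark of the dial, keeping the foot lightly pressed on the stud, and finish while holding it there for the scriber. Leave the boards, the screwdriver and the jar where they are.

Things in the scene. Friction and masses are not known exactly. Their poses are not given: they have to be found in the camera images.
- gauge: flat yellow angle gauge, 160 wide (y), 12 thick (x), 152 high (z), 0.26 kg, upright in a rack slot on its straight aluminium foot. Origin: middle of the foot's underside. White dial, 98 mm across, on its +x face, turned towards world +x; dial and pointer stand up to 5 mm proud, below 112 mm. Black grip tab on top: 70 (y) x 12 (x), 112 to 152 mm above the foot; pinch its thickness
- pointer (a joint): the gauge's black pointer, a damped pendulum turning freely about the gauge's x axis, 60 mm above the foot. Radians from the gauge's own z: 0 when level, positive when the tip lies towards the gauge's -y side (left as one looks at the dial). It stays plumb: turning the gauge by a about its own +x makes it read -a. It swings at about 3 Hz for a second or so after a movement
- mark (a joint): the red mark on the dial, 6 mm wide, 15 long, reaching 48 mm from the pivot, preset between 0.2 and 0.4 rad and clamped; same axis, zero and sign as the pointer. The pointer lies on the mark when the two values are equal.
- pointer_tip (a point): tip of the black pointer, 45 mm from its pivot
- red_mark (a point): middle of the red mark, 45 mm from the pivot; it coincides with pointer_tip when the pointer is on the mark
- rack: black board rack, fixed, 144 (x) x 190 (y) x 68 high; origin: centre of its underside. Inner floor 8 mm up; three slots along its y axis at x = -40, 0 and +40 mm, each 15 mm wide and 60 mm deep, open at the top, guiding 160 mm wide items by their ends. The gauge stands in any one of them
- bracket: TV tilt bracket, bolted down: dark base plate 130 (x) x 170 (y) x 6 mm and an upright grey cheek plate, 4 mm thick, 150 wide, its front face at x = -18 mm, its rounded top 120 mm above the bench. Origin: centre of the underside. The pivot stud sticks out of the cheek along +x
- stud: pivot stud, fixed: steel sleeve 30 mm in diameter and 48 long, then washer and brass nut (28 mm or less). Origin on its axis at the cheek's front face, 70 mm above the bench; x points out of the cheek, z up. Along its top, from x = 3 to 48 mm, runs a raised seam weld: a round bead of 3 mm radius centred 14 mm above the axis
- seam (a point): top of the seam weld at the middle of the sleeve, 26 mm out from the cheek, 87 mm above the bench: where the gauge's foot is to rest. Axes as the stud.
- board_a: green LED driver board in a grey carrier frame, 160 x 12 x 70 mm high, loose in another rack slot; origin centre of its underside
- board_b: blue LED driver board in a grey carrier frame, 160 x 12 x 70 mm high, loose in another rack slot; origin centre of its underside
- screwdriver: red-handled screwdriver lying loose on the bench
- flux_jar: small jar with a blue cap, 44 mm in diameter, 65 mm high, standing loose on the bench
Not all that is in view belongs to the job. Of the things shaped like the rack, the black one is meant.

How it is judged:
On the way, in this order (a step that is already met when the one before it is completed fails the run):
1. the gauge is drawn up clear of the rack, held in the fingers (z of gauge in the frame of rack above 0.075 m and contact force between the fingers and gauge above 2 N), for 0.2 s.
2. the foot rests on the stud with the gauge level (within 0.1 rad) (contact force between gauge and stud above 0.3 N and angle between gauge's own z axis and vertical below 0.1 rad and contact force between the fingers and gauge above 2 N), for 0.2 s.
At the end, for the whole second after the job is handed in: Fingers hold the gauge; its foot rests on the stud with 0.3 to 25 N, foot middle within 25 mm (along the stud) and 45 mm (sideways) of the seam middle, parallel to the cheek within 0.2 rad; the pointer is settled, its tip within 3 mm of the middle of the red mark, through the last second (contact force between the fingers and gauge above 2 N and contact force between gauge and stud between 0.3 and 25 N and x of gauge in the frame of seam between -0.025 and 0.025 m and y of gauge in the frame of seam between -0.045 and 0.045 m and z of gauge in the frame of seam between -0.03 and 0.03 m and angle between the x axis of gauge and the x axis of stud, either way round below 0.2 rad and distance between pointer_tip and red_mark below 0.003 m and velocity of joint pointer between -0.4 and 0.4 rad/s and linear speed of gauge below 0.03 m/s and contact force between gauge and rack below 0.05 N); the arm keeps its last pose, push and grip.
It fails at once if a board, the screwdriver or the jar is disturbed by more than 20 mm (distance of any of board_a, board_b, screwdriver, flux_jar from where it was at the start of the episode above 0.02 m).
It fails at once if the gauge is pressed hard on the stud (over 45 N) (contact force between gauge and stud above 45 N).
It also fails if it takes over 54 s, if anything falls off the work surface, if the arm or the gripper's body presses on something with over 40 N, if the wrist force passes 120 N, or if a joint passes its speed limit or range.

## Robot

A 7-joint arm with a two-finger parallel gripper is mounted at the origin on the work surface. World frame = base frame: x ahead of the robot, y to its left, z up, the work surface at z = 0. Lengths are in m, angles in rad, forces in N, time in s.
With the tool pointing down it reaches from about 0.425 to 0.95 m from the base axis. Payload 4.7 kg.
Tool frame: the origin (TCP) lies at the very end of the fingers, on their centre line; the grasp point (between the pads) lies 19 mm behind it; z points along the fingers, y is the line along which they close (so a half turn about z gives the same grasp; the last joint's range is limited). The gripper opens to 87 mm and grips with 3 to 60 N. Pads are 19 mm wide; open, the fingers measure 117 mm over their backs; the gripper's body (75 mm by 190 mm) begins 51 mm behind the grasp point.
Start: joints at [-1.257, 0.469, -0.049, 1.532, 0.024, 1.141, -0.082], TCP at [0.227, 0.636, 0.223] pointing down, gripper open.
Joint ranges: [-2.59, 2.59], [-0.33, 1.99], [-1.39, 1.29], [0.1, 2.45], [-1.04, 4.18], [0.21, 1.99], [-2.66, 2.66]. Speed limits (rad/s): [2.57, 2.57, 3.14, 3.14, 3.14, 3.14, 3.14].

## Interface

Orientations are given as a unit quaternion [x, y, z, w].
In Python, from workcell import bot gives the robot as it stands. The module is installed in compiled form; this text tells all that it offers.
- The arm moves only by the tool drive_tool, never from a script. Its argument "rows" is a list that holds one entry, the list of rows, each a list of 5 numbers: the opening, from -1 (shut) to 1 (fully open), then the shift along the tool's x, y, z in mm, then the turn about the tool's z in degrees. In form: [[[claw, x, y, z, twist], ...]]. A call has 1 to 10 rows; each row is the pose to reach, as a shift and turn from the pose commanded when the call began, along the tool's axes at that moment; what a row does not reach only later rows make up. A row lasts 1/8 s, in which the tool goes at most 62.5 mm and 10.7 degrees, less where a joint would pass 70% of its speed; a pose out of reach is approached as far as the arm can. A call with a gripper value outside its range is refused whole. The fingers move at their own pace and stop on an object; "squeeze" is the grip in N (left out, the last holds). Time passes only in rows, so rows that repeat a pose let the fingers close. It gives the time, the measured TCP pose, the force, the opening and the grip force at its end, in the units of the state.
- bot.observe(): the state, without advancing time (a new reading comes with each control period).
- bot.grab_frame(name): name is "scene" or "top"; returns a dict with "color" (420x560x3 uint8, red, green, blue), "fx", "fy", "cx", "cy" (pixels), "camera_from_world" (4x4, takes a point from world to camera coordinates). Camera axes: x right, y down, z forward; pixel columns grow to the right and rows downward; lengths in m; the calibration is good to about 2 mm. A picture is of the moment at which its call begins. There is no depth.
- bot.job_done(): hands the job in; it is judged then, once.
Trained networks look in a picture, given as the dict that the camera call returned (one of the last four; its "shot" number tells which), for a name from the list of things; names that differ only in an ending like _2 or _b are one class to them, and where a whole thing is asked for, a point or a joint stands for the part that bears it (a point fixed in the world has none). Each returns a list of dicts, best first, with "score" (0 to 1); they miss things now and then, are a little off and sometimes report something else, mostly with a low value. They report only what shows in the picture. A call takes as long as a camera call. They do not tell look-alikes from the thing itself.
- bot.cut_out(target, picture): "mask" (420x560 bool, what is visible of it) and "rect" ([left, top, width, height] in pixels, round what is visible of it).
The state is a dict: "time": time; "joint_positions": joint angles; "joint_vel": joint speeds; "effort": joint torques, N m; "tool_pos": TCP position; "tcp_rot": TCP orientation; "wrist_force": force on the tool from outside, world axes, zero at the start; "ft_torque": the same for the moment, N m; "finger_gap": finger opening in m; "finger_force": force on a finger pad.
Only numpy, scipy, OpenCV 4.12 (cv2) and the standard library are available. Lean on these libraries where they do the work, as an engineer would, in place of code of your own. Each camera call takes 0.05 s, during which the arm holds its last target. There are 200 camera calls.

## Working session

There is one attempt and no reset: what is moved stays moved. The work goes in short steps, Python scripts to look and compute and a tool call to move; the robot and the scene stay as the last step left them, time stands still between calls to the robot, and variables do not carry over. Pictures are saved under pics/ and viewed, at most 10 in all, crops included, and the job is handed in when it is done.

Besides the shell and the picture viewer there is one more tool, called as a command line: name --argument value ..., lists and objects as JSON in quotes. drive_tool: Moves the arm, as the interface text tells. Its arguments: {"type":"object","properties":{"rows":{"type":"array","items":{"type":"array","items":{"type":"array","items":{"type":"number"}}}},"squeeze":{"type":"number"}},"required":["rows"]}

```bash
mkdir -p pics; cat > h.py <<'E'
from workcell import bot
import numpy as np, cv2
from scipy.spatial.transform import Rotation as R
def save(p,n,crop=None,s=1):
    im=p["color"][:,:,::-1]
    if crop: l,t,w,h=crop; im=im[t:t+h,l:l+w]
    cv2.imwrite("pics/"+n,cv2.resize(im,None,fx=s,fy=s,interpolation=cv2.INTER_CUBIC))
def P(p):
    K=np.array([[p["fx"],0,p["cx"]],[0,p["fy"],p["cy"]],[0,0,1]])
    return K@p["camera_from_world"][:3]
def proj(p,X):
    x=P(p)@np.append(X,1); return x[:2]/x[2]
def tri(a,ua,b,ub):
    X=cv2.triangulatePoints(P(a),P(b),np.array(ua,float),np.array(ub,float)).ravel(); return X[:3]/X[3]
def onz(p,u,z):
    M=P(p); H=M[:,[0,1,3]].copy(); H[:,2]+=M[:,2]*z
    x=np.linalg.solve(H,[u[0],u[1],1]); return np.array([x[0]/x[2],x[1]/x[2],z])
E
python3 - <<'E'
from h import *
s=bot.observe(); print({k:np.round(v,3) for k,v in s.items()})
a=bot.grab_frame("scene"); b=bot.grab_frame("top")
ims=np.hstack([a["color"],b["color"]])[:,:,::-1]
cv2.imwrite("pics/a.png",cv2.resize(a["color"][:,:,::-1],(800,600))); cv2.imwrite("pics/b.png",cv2.resize(b["color"][:,:,::-1],(800,600)))
for p,n in((a,'scene'),(b,'top')):
    c=np.linalg.inv(p["camera_from_world"]);print(n,"cam",c[:3,3].round(3),"fwd",c[:3,2].round(3),"right",c[:3,0].round(3),p["fx"])
    for t in("gauge","rack","bracket","stud","board_a","screwdriver","flux_jar","pointer","mark"):
        print(t,[(round(d["score"],2),[int(v) for v in d["rect"]]) for d in bot.cut_out(t,p)][:4])
E
```

```text
{'time': np.float64(0.0), 'joint_positions': array([-1.257,  0.469, -0.049,  1.534,  0.024,  1.141, -0.082]), 'joint_vel': array([ 0.001, -0.002, -0.   , -0.003,  0.   ,  0.002, -0.001]), 'effort': array([-1.0000e-03, -5.0798e+01, -8.1000e-02, -2.3616e+01, -6.1000e-02,
        3.8000e-02,  0.0000e+00]), 'tool_pos': array([0.227, 0.635, 0.221]), 'tcp_rot': array([ 0.171,  0.985, -0.001, -0.   ]), 'wrist_force': array([0.321, 0.427, 0.684]), 'ft_torque': array([ 0.016,  0.068, -0.01 ]), 'finger_force': np.float64(0.0), 'finger_gap': np.float64(0.087)}
scene cam [ 1.336 -0.327  1.193] fwd [-0.559  0.286 -0.779] right [ 0.464  0.886 -0.008] 543.4851580762692
gauge [(0.61, [297, 174, 57, 33])]
rack [(0.91, [284, 180, 76, 57]), (0.88, [243, 118, 69, 56]), (0.82, [347, 117, 80, 57]), (0.59, [247, 238, 43, 63])]
bracket [(0.62, [160, 220, 70, 65])]
stud [(0.59, [178, 231, 16, 29])]
board_a [(0.69, [294, 209, 60, 24]), (0.68, [292, 186, 64, 6]), (0.39, [294, 174, 58, 34]), (0.21, [230, 173, 14, 29])]
screwdriver [(0.64, [248, 235, 41, 63]), (0.63, [293, 208, 57, 24])]
flux_jar [(0.77, [232, 175, 15, 27])]
pointer []
mark []
top cam [0.253 0.068 1.49 ] fwd [ 0.201  0.021 -0.979] right [ 0.112 -0.994  0.002] 465.5713675391381
gauge [(0.72, [230, 172, 41, 33])]
rack [(0.96, [375, 119, 71, 68]), (0.93, [118, 182, 76, 64]), (0.8, [211, 156, 78, 74]), (0.72, [199, 244, 77, 72])]
bracket [(0.58, [329, 191, 60, 52])]
stud [(0.5, [359, 198, 10, 16])]
board_a [(0.82, [222, 184, 41, 30]), (0.59, [234, 162, 39, 32]), (0.16, [215, 158, 73, 71])]
screwdriver [(0.58, [313, 145, 8, 60])]
flux_jar []
pointer [(0.59, [363, 202, 12, 12])]
mark []
```

View pics/a.png

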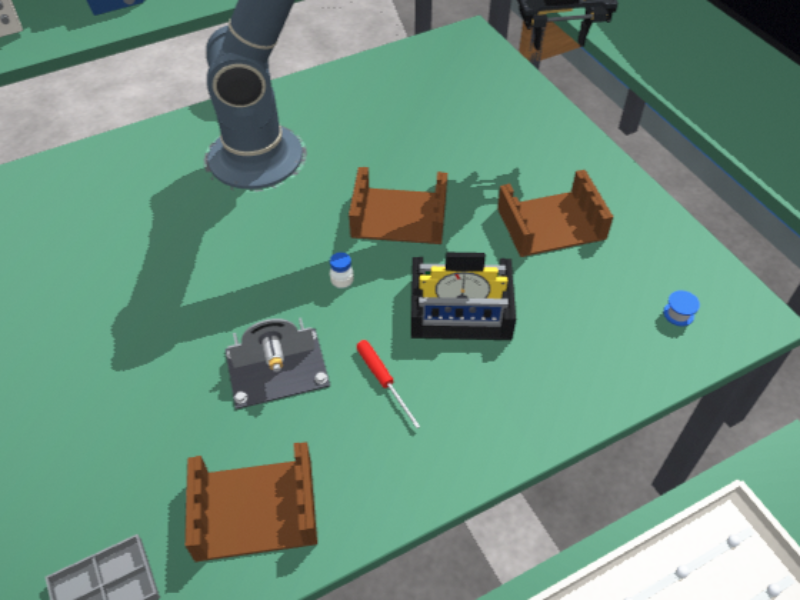

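View pics/b.png

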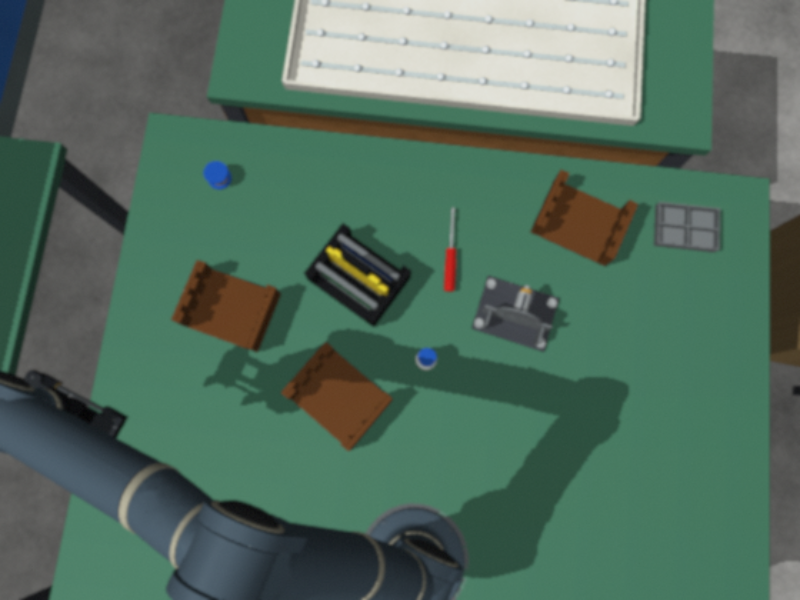

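The black rack (scene ~(463,300), top ~(358,275) in the 800-wide views) holds the yellow gauge in its middle slot. The three brown racks are the wrong colour. The bracket is at scene (278,360), top (517,312). I'll confirm this in one enlarged crop.

```bash
python3 - <<'E'
from h import *
a=bot.grab_frame("scene"); b=bot.grab_frame("top")
def c(p,l,t): return cv2.resize(p["color"][t:t+75,l:l+100,::-1],(400,300),interpolation=cv2.INTER_CUBIC)
cv2.imwrite("pics/c.png",np.vstack([np.hstack([c(a,275,170),c(b,205,150)]),np.hstack([c(a,148,215),c(b,320,180)])]))
E
```

```text
(no output)
```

View pics/c.png

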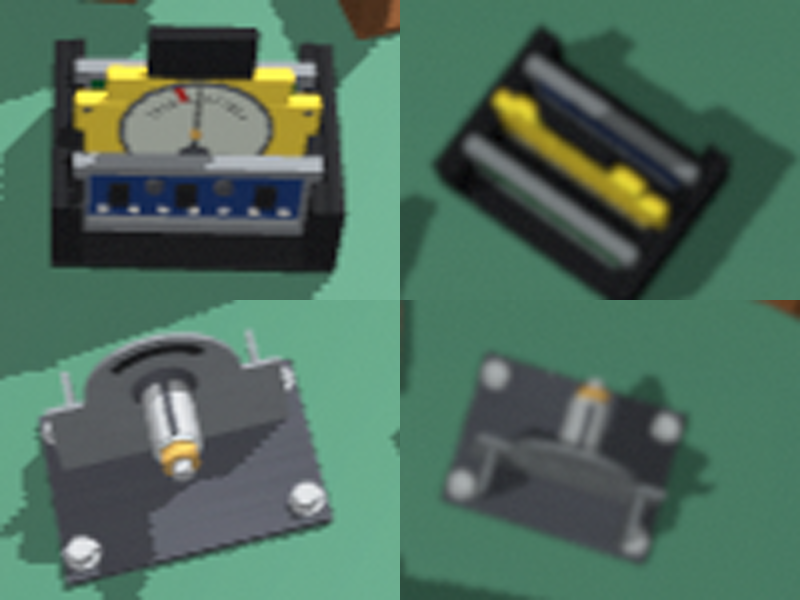

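The crop shows the gauge in the black rack's middle slot, with the dial and red mark left of the pointer, the blue board in front and the green board behind. The bracket has its seamed stud pointing at the scene camera. Next I fit both poses from the corner pixels in the two views, with z left free as a check.

```bash
cat >> h.py <<'E'
from scipy.optimize import least_squares
def fit(obs,x0,freez=True):
    # obs: (pic, uv, local xyz); pose x,y,z,yaw
    def W(q,l): c,s=np.cos(q[3]),np.sin(q[3]); return np.array([q[0]+c*l[0]-s*l[1],q[1]+s*l[0]+c*l[1],q[2]+l[2]])
    f=lambda q: np.concatenate([proj(p,W(q,l))-u for p,u,l in obs])
    r=least_squares(f,x0,loss="soft_l1"); return r.x, r.fun.reshape(-1,2)
E
python3 - <<'E'
from h import *
a=bot.grab_frame("scene"); b=bot.grab_frame("top")
A=lambda u,v:np.array([275+u/4-.4,170+v/4-.4]); B=lambda u,v:np.array([205+(u-400)/4-.4,150+v/4-.4])
C=lambda u,v:np.array([148+u/4-.4,215+(v-300)/4-.4]); D=lambda u,v:np.array([320+(u-400)/4-.4,180+(v-300)/4-.4])
g=[(a,A(150,78),(.006,-.035,.112)),(a,A(255,79),(.006,.035,.112)),(a,A(149,28),(-.006,-.035,.152)),(a,A(258,30),(-.006,.035,.152))]
x0=onz(a,A(203,55),.14)
q,r=fit(g,[x0[0],x0[1],.008,0]); print("gauge",q.round(4),r.round(1).tolist())
# rack corners: base bottom front & walls
rk=[(a,A(52,268),(.072,-.095,0)),(a,A(335,271),(.072,.095,0)),(a,A(55,40),(-.072,-.095,.068)),(a,A(332,44),(-.072,.095,.068)),
 (b,B(540,25),(.072,.095,.068)),(b,B(728,160),(.072,-.095,.068)),(b,B(433,163),(-.072,.095,.068)),(b,B(625,298),(-.072,-.095,.068))]
q2,r2=fit(rk,[x0[0],x0[1],0,0]); print("rack",q2.round(4),r2.round(1).tolist())
print("tri tab/yellow L,R", tri(a,A(320,97),b,B(497,97)), tri(a,A(75,94),b,B(667,213)))
bk=[(a,C(65,586),(.065,-.085,.003)),(a,C(331,520),(.065,.085,.006)),(a,C(291,360),(-.065,.085,.006)),(a,C(41,415),(-.065,-.085,.006)),
 (b,D(483,352),(.065,.085,.006)),(b,D(688,412),(.065,-.085,.006)),(b,D(647,563),(-.065,-.085,.006)),(b,D(443,497),(-.065,.085,.006))]
x1=onz(a,C(180,460),0)
q3,r3=fit(bk,[x1[0],x1[1],0,0]); print("bracket",q3.round(4),r3.round(1).tolist())
c,s=np.cos(q3[3]),np.sin(q3[3]); print("seam",q3[0]+c*.008,q3[1]+s*.008)
S=np.array([q3[0]+c*.008,q3[1]+s*.008,.087]); print(((proj(a,S)+.4-[148,215])*4).round(), ((proj(b,S)+.4-[320,180])*4).round())
# red & pointer: homography from dial plane
m=a["color"].astype(int); red=(m[...,0]>140)&(m[...,1]<70)&(m[...,2]<70); red[:, :290]=0; red[:,350:]=0; red[210:]=0
v,u=np.nonzero(red); print(list(zip(u,v)))
def W(l,q=q): c,s=np.cos(q[3]),np.sin(q[3]); return np.array([q[0]+c*l[0]-s*l[1],q[1]+s*l[0]+c*l[1],q[2]+l[2]])
for th in np.arange(-.1,.5,.1): print(round(th,1),proj(a,W((.01,-.045*np.sin(th),.06+.045*np.cos(th)))).round(1))
print("piv",proj(a,W((.01,0,.06))))
E
```

```text
gauge [ 0.5605  0.2183 -0.0421 -0.5027] [[-0.2, 0.4], [-0.3, 0.4], [0.6, -0.3], [-0.1, -0.5]]
rack [ 5.946e-01  1.924e-01  3.000e-04 -5.102e-01] [[-1.0, 0.4], [-0.3, 0.9], [-0.8, -0.2], [-0.3, -0.1], [-1.3, -1.1], [0.2, -1.2], [-1.9, -0.0], [-1.0, 1.0]]
tri tab/yellow L,R [0.63161054 0.26105495 0.09598966] [0.55494596 0.1203527  0.09716619]
bracket [ 0.5548 -0.1713  0.0008 -0.2098] [[-0.2, 0.1], [-0.2, -0.1], [-0.7, -0.3], [-1.5, 0.5], [0.3, -1.1], [-1.0, 0.0], [-1.7, -0.0], [-1.4, -0.1]]
seam 0.5626059737613136 -0.17299785363824927
[166. 107.] [183. 125.]
[(np.int64(320), np.int64(192)), (np.int64(320), np.int64(193)), (np.int64(320), np.int64(194))]
-0.1 [326.5 192.5]
0.0 [324.9 192.4]
0.1 [323.2 192.5]
0.2 [321.5 192.6]
0.3 [319.9 192.9]
0.4 [318.3 193.2]
piv [323.85374223 202.8130887 ]
```

Measurements agree. The rack centre is (0.595,0.192), yaw -0.51, z≈0. The gauge shoulders triangulate to mid (0.593,0.191), height 0.097, span 0.160 and yaw -0.50, so it sits in the middle slot. The seam is at about (0.563,-0.173), yaw -0.21. Moving above the gauge.

drive_tool --rows '[[[1, -50, -30, -4, 10], [1, -100, -60, -8, 20], [1, -150, -90, -12, 30], [1, -200, -120, -16, 40], [1, -250, -150, -20, 50], [1, -300, -180, -24, 60], [1, -350, -210, -28, 70], [1, -400, -240, -30, 80], [1, -450, -268, -30, 90], [1, -495, -295, -30, 99.4]]]'

```text
time: 2.45
tool_pos: [0.5951, 0.1899, 0.2529]
tcp_rot: [0.863, 0.505, 0.0, 0.0]
wrist_force: [0.1, 0.5, -0.3]
finger_gap: 0.087
finger_force: 0.0
```

drive_tool --rows '[[[1, 0, 0, 0, 0], [1, 0, 0, 0, 0], [1, 0, 0, 0, 0]]]'

```text
time: 2.82
tool_pos: [0.593, 0.1936, 0.2524]
tcp_rot: [0.861, 0.509, -0.0, -0.001]
wrist_force: [-1.8, 0.3, 0.0]
finger_gap: 0.0871
finger_force: 0.0
```

```bash
cat >> h.py <<'E'
def go(X,yaw):
    """shift/turn in tool axes to put the TCP at X with tool y at world angle yaw"""
    s=bot.observe(); r=R.from_quat(s["tcp_rot"]).as_matrix()
    d=r.T@(np.array(X)-s["tool_pos"]); a=np.arctan2(r[1,1],r[0,1]); t=-(yaw-a+np.pi)%(2*np.pi)
    t=-((yaw-a+np.pi)%(2*np.pi)-np.pi)
    print("t",round(float(s["time"]),2),"tcp",s["tool_pos"].round(4),"tooly",round(np.degrees(a),1),"tilt",round(np.degrees(np.arccos(-r[2,2])),1),"F",s["wrist_force"].round(1),"gap",round(float(s["finger_gap"]),4),"grip",round(float(s["finger_force"]),1),"q7",s["joint_positions"][6].round(2))
    print("SHIFT mm",(d*1000).round(1),"twist deg",round(np.degrees(t),1))
E
python3 - <<'E'
from h import *
go((.594,.1915,.125),-.505)
a=bot.grab_frame("scene"); b=bot.grab_frame("top")
cv2.imwrite("pics/d.png",np.hstack([cv2.resize(p["color"][t:t+120,l:l+100,::-1],(400,480),interpolation=cv2.INTER_CUBIC) for p,l,t in((a,275,120),(b,205,110))]))
E
```

```text
t 2.83 tcp [0.593  0.1936 0.2524] tooly -28.8 tilt 0.1 F [-1.8  0.3  0. ] gap 0.0871 grip 0.0 q7 -0.71
SHIFT mm [ -1.4   2.1 127.4] twist deg 0.1
```

View pics/d.png

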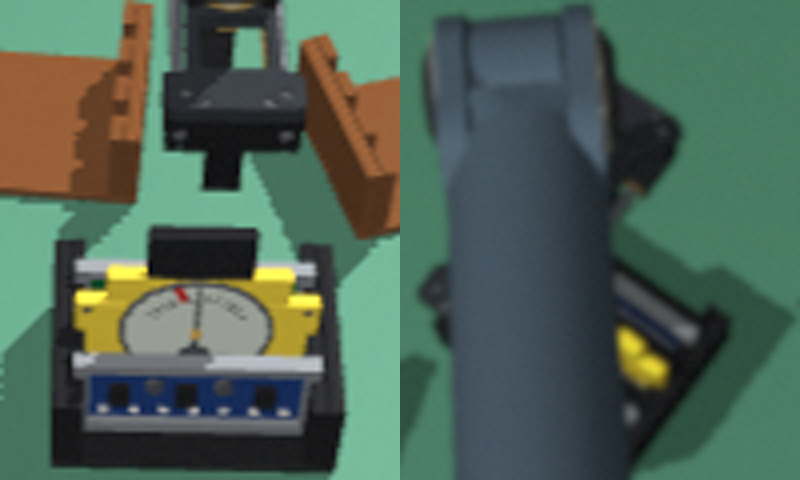

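The open fingers hang above the tab: front finger at crop (222,165), tab centre at (203,253). I'll check the sideways offset numerically, using the rack fit and the known height.

```bash
python3 - <<'E'
from h import *
a=bot.grab_frame("scene"); s=bot.observe(); r=R.from_quat(s["tcp_rot"]).as_matrix()
A=lambda X:((proj(a,X)+.4-[275,120])*4).round(1)
T=s["tool_pos"]; print("front finger tip",A(T+r@[0,.0585,0]),A(T+r@[.0095,.0585,0]),A(T+r@[-.0095,.0585,0]))
for y in(.1915,.1935):
  for x in (.593,.5945):
    c,sn=np.cos(-.505),np.sin(-.505)
    W=lambda l:A(np.array([x+c*l[0]-sn*l[1],y+sn*l[0]+c*l[1],.008+l[2]]))
    print(x,y,W((.006,-.035,.112)),W((.006,.035,.112)),W((-.006,-.035,.152)),W((-.006,.035,.152)))
E
```

```text
front finger tip [215.6 202.2] [232.  202.4] [199.2 202.1]
0.593 0.1915 [141.9 278.9] [251.1 280.3] [144.2 223.7] [255.3 225. ]
0.5945 0.1915 [143.1 280.5] [252.4 281.8] [145.4 225.3] [256.6 226.6]
0.593 0.1935 [144.6 277.8] [253.8 279.1] [146.9 222.6] [258.  223.9]
0.5945 0.1935 [145.8 279.4] [255.  280.7] [148.1 224.2] [259.3 225.5]
```

drive_tool --rows '[[[1, 0, 1, 30, 0], [1, -1, 1, 70, 0], [1, -1, 1, 100, 0], [1, -1, 1, 120, 0], [1, -1, 1, 128, 0], [1, -1, 1, 128, 0]]]'

```text
time: 3.72
tool_pos: [0.5942, 0.1905, 0.1245]
tcp_rot: [0.862, 0.507, -0.0, -0.0]
wrist_force: [-0.3, 0.5, 0.5]
finger_gap: 0.0872
finger_force: 0.0
```

drive_tool --rows '[[[-1, 0, 0, 0, 0], [-1, 0, 0, 0, 0], [-1, 0, 0, 0, 0], [-1, 0, 0, 0, 0], [-1, 0, 0, 0, 0], [-1, 0, 0, 0, 0], [-1, 0, 0, 0, 0], [-1, 0, 0, 0, 0]]]' --squeeze 25

```text
time: 4.72
tool_pos: [0.5943, 0.1902, 0.1245]
tcp_rot: [0.862, 0.507, -0.0, -0.0]
wrist_force: [-0.4, 0.5, -0.8]
finger_gap: 0.0151
finger_force: 0.0
```

drive_tool --rows '[[[-1, 0, 0, 0, 0], [-1, 0, 0, 0, 0], [-1, 0, 0, 0, 0]]]'

```text
time: 5.1
tool_pos: [0.5943, 0.1902, 0.1245]
tcp_rot: [0.862, 0.507, 0.0, -0.0]
wrist_force: [0.6, -0.4, -0.7]
finger_gap: 0.0117
finger_force: 25.0
```

drive_tool --rows '[[[-1, 0, 0, -10, 0], [-1, 0, 0, -20, 0], [-1, 0, 0, -35, 0], [-1, 0, 0, -50, 0], [-1, 0, 0, -65, 0], [-1, 0, 0, -80, 0], [-1, 0, 0, -95, 0], [-1, 0, 0, -110, 0], [-1, 0, 0, -125, 0], [-1, 0, 0, -140, 0]]]'

```text
time: 6.35
tool_pos: [0.5943, 0.1902, 0.2655]
tcp_rot: [0.862, 0.507, -0.0, -0.0]
wrist_force: [0.4, 1.0, -2.8]
finger_gap: 0.0119
finger_force: 25.0
```

drive_tool --rows '[[[-1, 0, 0, 0, 0], [-1, 0, 0, 0, 0], [-1, 0, 0, 0, 0], [-1, 0, 0, 0, 0]]]'

```text
time: 6.85
tool_pos: [0.594, 0.1901, 0.2639]
tcp_rot: [0.862, 0.507, -0.001, -0.0]
wrist_force: [0.4, 0.5, -3.0]
finger_gap: 0.0116
finger_force: 25.0
```

```bash
python3 - <<'E'
from h import *
go((.5626,-.173,.265),-.21)
a=bot.grab_frame("scene"); b=bot.grab_frame("top")
print([(round(d["score"],2),d["rect"]) for d in bot.cut_out("gauge",a)])
save(a,"e.png",(255,90,150,150),4)
E
```

```text
t 6.85 tcp [0.594  0.1901 0.2639] tooly -29.0 tilt 0.1 F [ 0.4  0.5 -3. ] gap 0.0116 grip 25.0 q7 -0.72
SHIFT mm [-332.7  148.8   -0.9] twist deg -17.0
[(0.67, [293.5, 143.6, 66.4, 41.7]), (0.24, [249.4, 237.2, 43.5, 62.2])]
```

View pics/e.png

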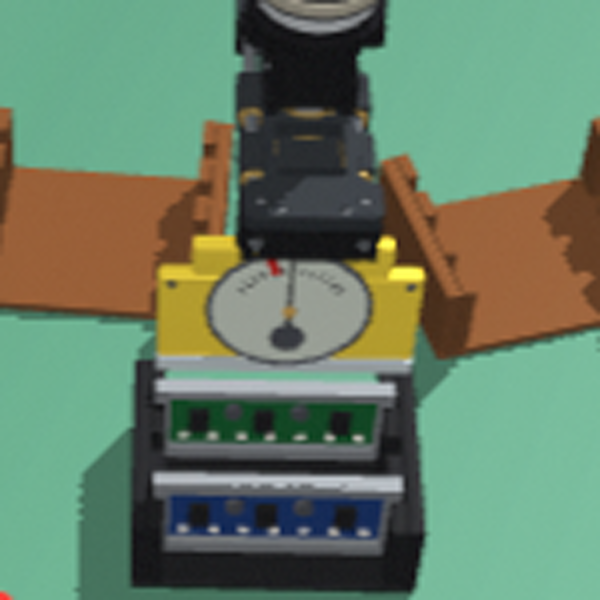

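The gauge is held level and clear of the rack, boards undisturbed. The red mark is at crop (275,265), the pointer tip at (292,267) and the pivot at (289,312). I measure the mark angle using the local affine of the dial plane.

```bash
cat >> h.py <<'E'
def dial(yaw,O,n=4):
    """sub-pixel red mark, pointer tip angles; yaw of gauge x, O rough pivot world"""
    y=np.array([-np.sin(yaw),np.cos(yaw),0]); z=np.array([0,0,1.])
    acc=0
    for _ in range(n):
        a=bot.grab_frame("scene"); acc=acc+a["color"].astype(float)
    im=acc/n
    # rectified dial picture: 0.25 mm/px, 130x130 mm, gauge axes, in the plane of the dial
    q=np.array([[-.065,.065],[.065,.065],[.065,-.065],[-.065,-.065]])
    src=np.array([proj(a,O+i*y+j*z) for i,j in q],np.float32)
    dst=np.array([[0,0],[520,0],[520,520],[0,520]],np.float32)
    H=cv2.getPerspectiveTransform(src,dst)
    return cv2.warpPerspective(im.astype(np.float32),H,(520,520),flags=cv2.INTER_CUBIC),a
E
python3 - <<'E'
from h import *
s=bot.observe(); T=s["tool_pos"]; yaw=-.506; n=np.array([np.cos(yaw),np.sin(yaw),0])
O=np.array([T[0],T[1],T[2]-.1165+.06])+.010*n
w,a=dial(yaw,O); np.save("w0.npy",w)
cv2.imwrite("pics/f.png",np.clip(w[:,:,::-1],0,255).astype(np.uint8))
red=np.clip(w[...,0]-w[...,1:].max(2)-50,0,None); red[w[...,1]>150]=0
v,u=np.mgrid[:520,:520]; print("red c",(red*u).sum()/red.sum(),(red*v).sum()/red.sum(),red.max())
go((.5626,-.173,.265),-.21)
E
```

```text
red c 224.37298472585516 91.28514884797218 73.20666
t 7.2 tcp [0.5943 0.1902 0.2645] tooly -29.0 tilt 0.0 F [-0.4 -0.3 -2.4] gap 0.0118 grip 25.0 q7 -0.72
SHIFT mm [-332.9  148.6   -0.5] twist deg -17.0
```

View pics/f.png

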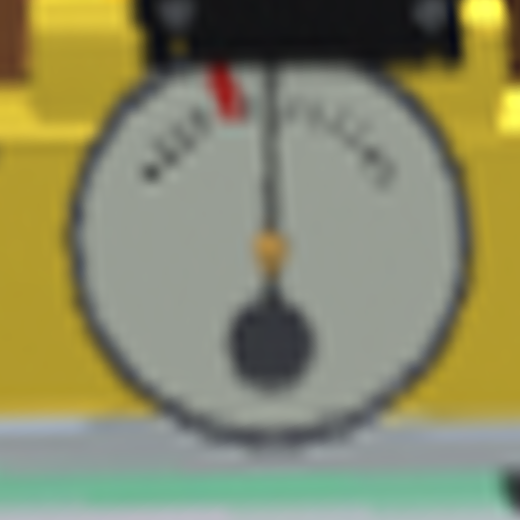

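The rectified dial shows the pivot at (269,247), the pointer plumb at x=269, and the mark running from (219,68) to (233,115). That puts the mark at about +0.28 rad, so the gauge must turn by about -0.28 about its own x. I carry it over the stud with the foot middle about 28 mm towards +y of the seam, so that pressing there rocks it the right way.

```bash
python3 - <<'E'
from h import *
go((.5684,-.1456,.265),-.21)
E
```

```text
t 7.2 tcp [0.5943 0.1902 0.2645] tooly -29.0 tilt 0.0 F [-0.4 -0.3 -2.4] gap 0.0118 grip 25.0 q7 -0.72
SHIFT mm [-306.1  140.4   -0.5] twist deg -17.0
```

drive_tool --rows '[[[-1, -15, 7, 0, 0], [-1, -45, 20, 0, -2], [-1, -85, 39, 0, -4], [-1, -130, 60, 0, -7], [-1, -175, 80, 0, -10], [-1, -220, 101, 0, -13], [-1, -260, 119, 0, -15], [-1, -290, 133, 0, -16], [-1, -306, 140, 0, -17], [-1, -306, 140, 0, -17]]]'

```text
time: 8.45
tool_pos: [0.5669, -0.1485, 0.2648]
tcp_rot: [0.779, 0.627, -0.0, 0.0]
wrist_force: [0.0, -0.6, -3.2]
finger_gap: 0.0119
finger_force: 25.0
```

drive_tool --rows '[[[-1, 0, 0, 10, 0], [-1, 0, 0, 25, 0], [-1, 0, 0, 40, 0], [-1, 0, 0, 50, 0], [-1, 0, 0, 50, 0], [-1, 0, 0, 50, 0], [-1, 0, 0, 50, 0]]]'

```text
time: 9.32
tool_pos: [0.5686, -0.1455, 0.2151]
tcp_rot: [0.777, 0.629, 0.0, 0.0]
wrist_force: [0.3, 0.3, -3.2]
finger_gap: 0.0116
finger_force: 25.0
```

```bash
python3 - <<'E'
from h import *
go((.5684,-.1456,.2045),-.21)
a=bot.grab_frame("scene"); b=bot.grab_frame("top")
cv2.imwrite("pics/g.png",np.hstack([cv2.resize(p["color"][t:t+120,l:l+100,::-1],(400,480),interpolation=cv2.INTER_CUBIC) for p,l,t in((a,148,170),(b,310,140))]))
E
```

```text
t 9.32 tcp [ 0.5686 -0.1455  0.2151] tooly -12.0 tilt 0.1 F [ 0.3  0.3 -3.2] gap 0.0116 grip 25.0 q7 0.17
SHIFT mm [-0.1 -0.1 10.6] twist deg -0.0
```

View pics/g.png

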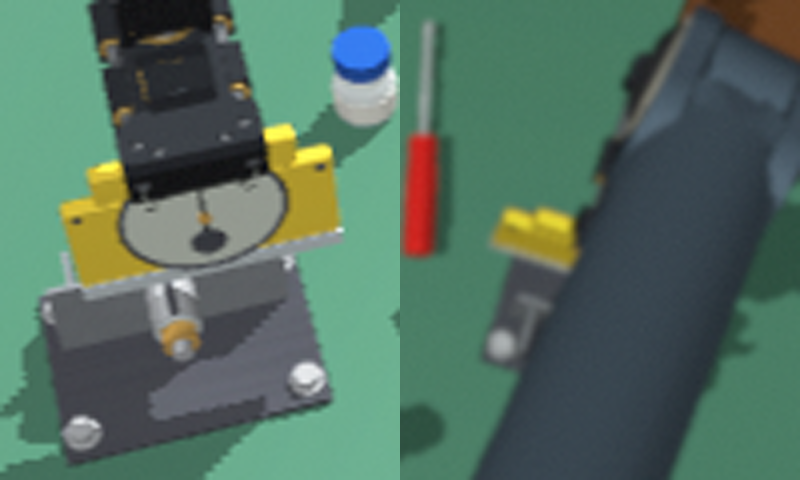

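The gauge hovers about 11 mm above the seam, level and parallel to the cheek; foot middle at crop (212,262), stud to its left at (172,300), as planned. Descending gently to contact.

drive_tool --rows '[[[-1, 0, 0, 3, 0], [-1, 0, 0, 6, 0], [-1, 0, 0, 8, 0], [-1, 0, 0, 9, 0], [-1, 0, 0, 9.5, 0], [-1, 0, 0, 9.5, 0], [-1, 0, 0, 9.5, 0]]]' --squeeze 35

```text
time: 10.3
tool_pos: [0.5682, -0.1453, 0.2051]
tcp_rot: [0.777, 0.629, 0.0, 0.0]
wrist_force: [0.2, 0.1, -3.8]
finger_gap: 0.012
finger_force: 35.0
```

drive_tool --rows '[[[-1, 0, 0, 0.5, 0], [-1, 0, 0, 1, 0], [-1, 0, 0, 1, 0], [-1, 0, 0, 1, 0]]]'

```text
time: 10.8
tool_pos: [0.5681, -0.1453, 0.204]
tcp_rot: [0.777, 0.629, 0.0, -0.0]
wrist_force: [-0.3, 0.7, -2.9]
finger_gap: 0.0117
finger_force: 35.0
```

drive_tool --rows '[[[-1, 0, 0, 0.5, 0], [-1, 0, 0, 1, 0], [-1, 0, 0, 1, 0], [-1, 0, 0, 1, 0]]]'

```text
time: 11.3
tool_pos: [0.5683, -0.1453, 0.2033]
tcp_rot: [0.777, 0.629, 0.0, 0.0]
wrist_force: [-0.7, 0.8, 0.2]
finger_gap: 0.0114
finger_force: 35.0
```

drive_tool --rows '[[[-1, 0, 0, 0.3, 0], [-1, 0, 0, 0.3, 0], [-1, 0, 0, 0.3, 0], [-1, 0, 0, 0.3, 0]]]'

```text
time: 11.8
tool_pos: [0.5685, -0.1452, 0.2032]
tcp_rot: [0.777, 0.629, 0.0, 0.0]
wrist_force: [-0.7, 1.0, 5.8]
finger_gap: 0.0116
finger_force: 35.0
```

```bash
python3 - <<'E'
from h import *
for i in range(8): bot.grab_frame("scene"); print(bot.observe()["wrist_force"].round(1),bot.observe()["ft_torque"].round(2))
go((.5684,-.1456,.2045),-.21)
# targets: tool x shift and z as function of a, s
h=.1355
for s in(.022,.028,.034):
  for a in (0,-.1,-.2,-.28): print(s,a,"G y,z",((s*np.cos(a)-h*np.sin(a)-s)*1000).round(1),((s*np.sin(a)+h*np.cos(a)-h)*1000).round(1))
E
```

```text
[-0.7  1.2  4.7] [ 0.19  0.39 -0.01]
[-0.5  1.5  5.4] [ 0.14  0.42 -0.02]
[-0.6  2.1  5.4] [0.14 0.43 0.02]
[-1.3  1.9  5.9] [ 0.17  0.42 -0.05]
[-0.2  1.   5.3] [0.16 0.41 0.02]
[-1.9  1.5  5.7] [ 0.19  0.41 -0.02]
[-1.   1.1  5.8] [ 0.16  0.42 -0.07]
[-1.3  2.2  5.7] [ 0.13  0.45 -0.02]
t 12.2 tcp [ 0.5685 -0.1452  0.2032] tooly -12.0 tilt 0.1 F [-1.3  2.2  5.7] gap 0.0117 grip 35.0 q7 0.17
SHIFT mm [-0.4 -0.  -1.3] twist deg -0.0
0.022 0 G y,z 0.0 0.0
0.022 -0.1 G y,z 13.4 -2.9
0.022 -0.2 G y,z 26.5 -7.1
0.022 -0.28 G y,z 36.6 -11.4
0.028 0 G y,z 0.0 0.0
0.028 -0.1 G y,z 13.4 -3.5
0.028 -0.2 G y,z 26.4 -8.3
0.028 -0.28 G y,z 36.4 -13.0
0.034 0 G y,z 0.0 0.0
0.034 -0.1 G y,z 13.4 -4.1
0.034 -0.2 G y,z 26.2 -9.5
0.034 -0.28 G y,z 36.1 -14.7
```

Firm contact (~8 N), level. Now I ease the grip so the gauge can turn between the pads, and rock in small steps along the arc.

drive_tool --rows '[[[-1, 0, 0, 0, 0], [-1, 1, 0, 0.2, 0], [-1, 2, 0, 0.4, 0], [-1, 3, 0, 0.6, 0], [-1, 4, 0, 0.8, 0], [-1, 5, 0, 1.1, 0], [-1, 6, 0, 1.4, 0], [-1, 6, 0, 1.4, 0]]]' --squeeze 8

```text
time: 13.2
tool_pos: [0.5695, -0.1392, 0.2013]
tcp_rot: [0.777, 0.629, 0.0, -0.0]
wrist_force: [0.4, 1.6, 5.1]
finger_gap: 0.012
finger_force: 8.0
```

drive_tool --rows '[[[-1, 1, 0, 0.25, 0], [-1, 2, 0, 0.5, 0], [-1, 3, 0, 0.8, 0], [-1, 4, 0, 1.1, 0], [-1, 5, 0, 1.4, 0], [-1, 6, 0, 1.7, 0], [-1, 7, 0, 2, 0], [-1, 7, 0, 2, 0]]]'

```text
time: 14.2
tool_pos: [0.5707, -0.1325, 0.199]
tcp_rot: [0.777, 0.629, -0.0, -0.0]
wrist_force: [1.2, 0.3, 0.3]
finger_gap: 0.012
finger_force: 8.0
```

```bash
python3 - <<'E'
from h import *
for i in range(3): bot.grab_frame("scene"); print(bot.observe()["wrist_force"].round(1))
go((.5684,-.1456,.2045),-.21)
a=bot.grab_frame("scene"); save(a,"h.png",(148,170,100,110),5)
E
```

```text
[ 1.9  1.  -0. ]
[0.8 1.1 0.2]
[0.9 1.5 0.4]
t 14.35 tcp [ 0.5707 -0.1326  0.1991] tooly -12.0 tilt 0.0 F [0.9 1.5 0.4] gap 0.0121 grip 8.0 q7 0.15
SHIFT mm [-13.2   0.5  -5.4] twist deg -0.0
```

View pics/h.png

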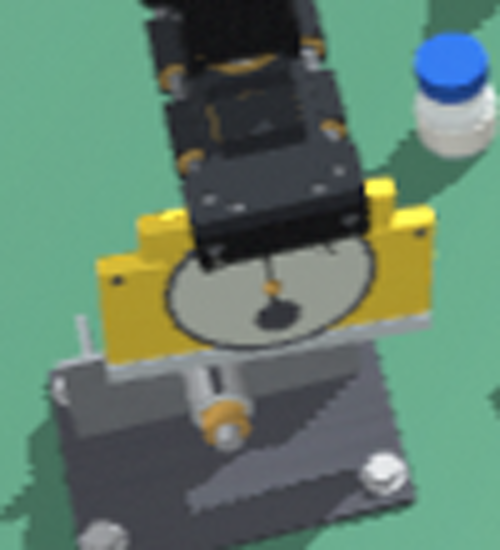

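The gauge has begun to turn in the pads: the foot slopes and the bob hangs at crop (277,316), with about 3 N on the stud. I'll measure the tilt from the lower edge of the yellow plate in the rectified picture, with the earlier level frame as zero.

```bash
cat >> h.py <<'E'
def edge(w):
    """angle (rad, + = gauge turned +a) of lower yellow edge in the rectified picture, seen from +x: right=+y, up=+z"""
    Y=np.clip(w.min(2)*0+np.minimum(w[...,0],w[...,1])-w[...,2],0,None)
    us,vs=[],[]
    for u in range(8,512,3):
        c=cv2.GaussianBlur(Y[:,u:u+1],(1,9),0).ravel(); m=c>60; k=np.nonzero(m)[0]
        if len(k) and 300<k[-1]<515: us.append(u); vs.append(k[-1]+(c[k[-1]]-60)/max(c[k[-1]]-c[k[-1]+1],1e-3))
    us,vs=np.array(us),np.array(vs); keep=np.ones(len(us),bool)
    for _ in range(6):
        p=np.polyfit(us[keep],vs[keep],1); e=vs-np.polyval(p,us); keep=np.abs(e)<max(2,2*np.median(abs(e[keep])))
    return -np.arctan(p[0]), keep.sum(), len(us), p
def tilt(a0,n=4):
    s=bot.observe(); yaw=-.21; T=s["tool_pos"]; nx=np.array([np.cos(yaw),np.sin(yaw),0]); y=np.array([-np.sin(yaw),np.cos(yaw),0])
    d=-.0755; O=T+[0,0,.019]+d*(-np.sin(a0)*y+np.cos(a0)*np.array([0,0,1]))+.009*nx
    return dial(yaw,O,n)[0]
E
python3 - <<'E'
from h import *
print("level",edge(np.load("w0.npy")))
w=tilt(-.1); np.save("w1.npy",w); print("now",edge(w)); go((0.57,-.13,.2),-.21)
E
```

```text
level (np.float64(-0.007841378538619291), np.int64(80), 85, array([7.84153926e-03, 4.13326391e+02]))
now (np.float64(-0.10459130968779586), np.int64(77), 82, array([1.04974373e-01, 3.88992965e+02]))
t 14.6 tcp [ 0.5707 -0.1326  0.1991] tooly -12.0 tilt 0.0 F [ 0.1 -0.6 -0.9] gap 0.012 grip 8.0 q7 0.15
SHIFT mm [ 2.4 -1.2 -0.9] twist deg -0.0
```

Tilt is about -0.10, as modelled. Continuing towards -0.28.

drive_tool --rows '[[[-1, 1.3, 0, 0.8, 0], [-1, 2.6, 0, 1.3, 0], [-1, 3.9, 0, 1.8, 0], [-1, 5.2, 0, 2.3, 0], [-1, 6.5, 0, 2.9, 0], [-1, 7.8, 0, 3.5, 0], [-1, 9.1, 0, 4.1, 0], [-1, 10.4, 0, 4.6, 0], [-1, 10.4, 0, 4.6, 0], [-1, 10.4, 0, 4.6, 0]]]'

```text
time: 15.85
tool_pos: [0.5731, -0.1223, 0.1947]
tcp_rot: [0.777, 0.629, 0.0, -0.0]
wrist_force: [0.2, 1.7, 1.9]
finger_gap: 0.0122
finger_force: 8.0
```

```bash
python3 - <<'E'
from h import *
w=tilt(-.19); np.save("w1.npy",w); print("now",edge(w)); go((0.57,-.13,.2),-.21)
E
```

```text
now (np.float64(-0.19441885968668773), np.int64(82), 85, array([1.96906065e-01, 3.64902516e+02]))
t 16.05 tcp [ 0.573  -0.1222  0.1947] tooly -12.0 tilt 0.0 F [0.7 1.9 1.4] gap 0.012 grip 8.0 q7 0.14
SHIFT mm [-8.2 -1.4 -5.3] twist deg -0.0
```

drive_tool --rows '[[[-1, 1.4, 0, 0.7, 0], [-1, 2.8, 0, 1.4, 0], [-1, 4.2, 0, 2.1, 0], [-1, 5.6, 0, 2.8, 0], [-1, 7, 0, 3.5, 0], [-1, 8.4, 0, 4.2, 0], [-1, 9.7, 0, 4.9, 0], [-1, 11, 0, 5.4, 0], [-1, 11, 0, 5.4, 0], [-1, 11, 0, 5.4, 0]]]'

```text
time: 17.3
tool_pos: [0.5752, -0.1117, 0.1891]
tcp_rot: [0.777, 0.629, -0.0, -0.0]
wrist_force: [0.5, 1.5, -0.2]
finger_gap: 0.0121
finger_force: 8.0
```

```bash
python3 - <<'E'
from h import *
w=tilt(-.28,8); np.save("w1.npy",w); print("now",edge(w)); go((0.57,-.13,.2),-.21)
a=bot.grab_frame("scene")
z=cv2.resize(a["color"][170:270,150:250,::-1],(520,520),interpolation=cv2.INTER_CUBIC)
cv2.imwrite("pics/i.png",cv2.resize(np.hstack([z,np.clip(w[:,:,::-1],0,255).astype(np.uint8)]),(800,400)))
E
```

```text
now (np.float64(-0.28889282722754994), np.int64(83), 85, array([2.97207418e-01, 3.40601577e+02]))
t 17.7 tcp [ 0.5752 -0.1117  0.1891] tooly -12.0 tilt 0.0 F [-0.2  0.3 -0.8] gap 0.0123 grip 8.0 q7 0.12
SHIFT mm [-18.9  -1.2 -10.9] twist deg -0.0
```

View pics/i.png

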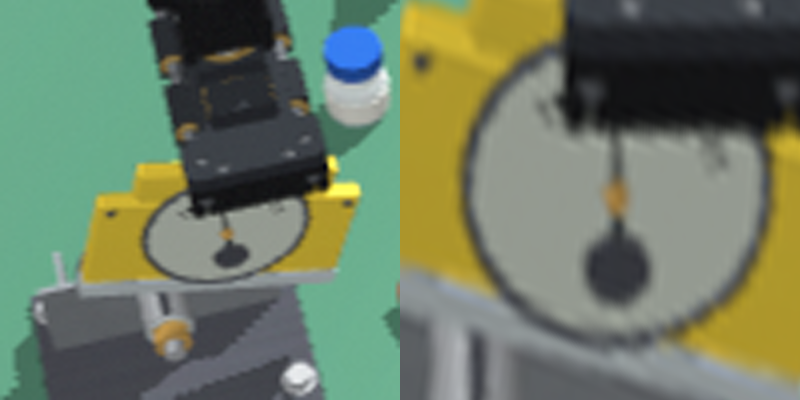

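The tilt is -0.289, against -0.008 for the level frame, a net -0.281, so the mark is plumb with the pointer. The bob hangs straight below the pivot (rectified (616,268) under (616,198)) and the foot is on the stud. I add a touch of press and let it settle.

drive_tool --rows '[[[-1, 0, 0, 0.3, 0], [-1, 0, 0, 0.3, 0], [-1, 0, 0, 0.3, 0], [-1, 0, 0, 0.3, 0], [-1, 0, 0, 0.3, 0], [-1, 0, 0, 0.3, 0], [-1, 0, 0, 0.3, 0], [-1, 0, 0, 0.3, 0], [-1, 0, 0, 0.3, 0], [-1, 0, 0, 0.3, 0]]]' --squeeze 12

```text
time: 19.0
tool_pos: [0.5753, -0.1117, 0.189]
tcp_rot: [0.777, 0.629, 0.0, -0.0]
wrist_force: [0.0, 1.7, -0.3]
finger_gap: 0.0117
finger_force: 12.0
```

```bash
python3 - <<'E'
from h import *
F=[]
for k in range(3):
    w=tilt(-.28,8); F.append(bot.observe()["wrist_force"]); print(edge(w)[0].round(4),F[-1].round(1))
go((0.57,-.13,.2),-.21)
E
```

```text
-0.2901 [-0.7  0.7  0.1]
-0.29 [-0.4  1.6  0.2]
-0.2901 [0.6 2.  0.6]
t 20.2 tcp [ 0.5753 -0.1116  0.189 ] tooly -12.0 tilt 0.0 F [0.6 2.  0.6] gap 0.0121 grip 12.0 q7 0.12
SHIFT mm [-19.1  -1.4 -11. ] twist deg -0.0
```

Everything is steady: tilt -0.290 with no drift, about 3 N on the stud, grip 12 N. Handing in.

```bash
python3 -c "
from workcell import bot
print(bot.job_done())"
```

```text
the job is handed in; nothing more can be done
None
```

The job is handed in: the gauge is held on the stud seam at about 3 N, turned about -0.28 rad so the pointer should sit on the red mark. I worked that out from the foot's slope, because the gripper hid the mark and pointer tip at the end, and no verdict came back.

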